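# Find the rocking sample-pot lid and hold it seated

### The arm

A 7-joint arm with a two-finger parallel gripper is mounted at the origin on the work surface. World frame = base frame: x ahead of the robot, y to its left, z up, the work surface at z = 0. Lengths are in m, angles in rad, forces in N, time in s.
With the tool pointing down it reaches from about 0.425 to 0.925 m from the base axis. Payload 6.8 kg.
Tool frame: the origin (TCP) lies on the centre line of the jaws, within the pads' length; the fingertips stand bot.tip_reach ahead of it and the grasp point (between the pads) lies 3 mm ahead of it (bot.tip_reach is the distance from the TCP to the fingertips, in m); z points along the fingers, y is the line along which they close (so a half turn about z gives the same grasp; the last joint's range is limited). The gripper opens to 85 mm and grips with 20 to 120 N. Pads are 22 mm wide; open, the fingers measure 114 mm over their backs; the gripper's body (76 mm by 85 mm) begins 54 mm behind the grasp point. The pads swing forward as they close: fully open they stand 13 mm farther back than shut.
Start: joints at [-1.335, 0.477, 0.022, 1.555, -0.011, 1.109, -0.083], TCP at [0.228, 0.636, 0.253] pointing down, gripper open.
Joint ranges: [-2.96, 2.96], [-0.34, 2.1], [-1.41, 1.46], [0.24, 2.44], [-1.37, 4.51], [0.17, 1.92], [-2.96, 2.96]. Speed limits (rad/s): [2.39, 2.39, 3.14, 3.14, 3.14, 3.14, 3.14].

### API

Orientations are given as a unit quaternion [w, x, y, z].
In Python, from station import bot gives the robot as it stands.
- The arm moves only by the tool jog_arm, never from a script. Its argument "deltas" is a list of rows, each a list of 7 numbers: the shift along the world's x, y, z in m, then the turn, a rotation vector about the world's x, y, z in rad, then the opening, from 0 (shut) to 1 (fully open). In form: [[x, y, z, rx, ry, rz, grip], ...]. A call has 1 to 10 rows; each row shifts and turns the commanded pose from where the row before left it; what a row does not reach is not made up. A row lasts 1/10 s, in which the tool goes at most 50 mm and 8.59 degrees, less where a joint would pass 70% of its speed; a pose out of reach is approached as far as the arm can. A call with a gripper value outside its range is refused whole. The fingers move at their own pace and stop on an object; "newtons" is the grip in N (left out, the last holds). Time passes only in rows, so rows that do not move let the fingers close. It gives the time, the measured TCP pose, the force, the opening and the grip force at its end, in the units of the state.
- bot.get_obs(): the state, without advancing time (a new reading comes with each control period).
- bot.read_camera(name): name is "side" or "top" or "wrist"; returns a dict with "img" (420x560x3 uint8, red, green, blue), "K" (3x3 intrinsics, pixels), "eye" and "attitude" of the camera in the world. Camera axes: x right, y down, z forward; pixel columns grow to the right and rows downward; lengths in m; the calibration is good to about 2 mm. A picture is of the moment at which its call begins. There is no depth.
- bot.hand_in(): hands the job in; it is judged then, once.
The state is a dict: "t": time; "q": joint angles; "joint_vel": joint speeds; "joint_torque": joint torques, N m; "eef_pos": TCP position; "tool_rot": TCP orientation; "contact_force": force on the tool from outside, world axes, zero at the start; "torque": the same for the moment, N m; "gripper_width": opening from 0.0 (shut) to 1.0 (fully open); "grasp_force": force on a finger pad.
Only numpy, scipy, OpenCV 4.12 (cv2) and the standard library are available. Lean on these libraries where they do the work, as an engineer would, in place of code of your own. Each camera call takes 0.05 s, during which the arm holds its last target. There are 200 camera calls.

### The job

Four identical sample pots stand in the rack on the inspection table, and one of their lids is not seated: it rocks when its edge is pressed, while the others stay firm. Press the lids near their edges with the fingertips to find the one that rocks, then press that lid on its middle until it is level and fully home, and keep holding it down: the program finishes while still pressing it, so that its adhesive seal can take. Do not lift anything, and leave the things standing around the rack where they are.

Things in the scene. Friction and masses are not known exactly. Their poses are not given: they have to be found in the camera images.
- rack: Fixed grey metal rack, 110 mm deep (its x) by 390 mm long (its y), its upper plate 42 mm high, holding four pots in one row along its y axis. Origin: centre of its underside, on the table; z up. It stands anywhere in front of the robot, turned by up to 20 degrees.
- place_1 (a point): Centre of place 1 of the rack's row (the places are 92 mm apart, number 1 at the rack's -y end, 4 at its +y end), 76 mm above the table. The white lid standing here is a flat round cap 68 mm in diameter and 20 mm high, centred on this point seen from above; its top lies at this height or up to 2 mm above or below it (the pots differ a little). Any of the four may be the loose one and they look alike.
- place_2 (a point): Centre of place 2 of the rack's row (the places are 92 mm apart, number 1 at the rack's -y end, 4 at its +y end), 76 mm above the table. The white lid standing here is a flat round cap 68 mm in diameter and 20 mm high, centred on this point seen from above; its top lies at this height or up to 2 mm above or below it (the pots differ a little). Any of the four may be the loose one and they look alike.
- place_3 (a point): Centre of place 3 of the rack's row (the places are 92 mm apart, number 1 at the rack's -y end, 4 at its +y end), 76 mm above the table. The white lid standing here is a flat round cap 68 mm in diameter and 20 mm high, centred on this point seen from above; its top lies at this height or up to 2 mm above or below it (the pots differ a little). Any of the four may be the loose one and they look alike.
- place_4 (a point): Centre of place 4 of the rack's row (the places are 92 mm apart, number 1 at the rack's -y end, 4 at its +y end), 76 mm above the table. The white lid standing here is a flat round cap 68 mm in diameter and 20 mm high, centred on this point seen from above; its top lies at this height or up to 2 mm above or below it (the pots differ a little). Any of the four may be the loose one and they look alike.
- rock_x (a joint): Rocking of the loose lid (whichever place it is in) about the rack's x axis, rad, 0 level, stops at +-0.20. Under 1 N pressed 22 mm from the middle tips it fully (rim about 7 mm down there); it levels itself when let go. At about 2 N a fingertip stops 1 to 4 mm lower near its edge than on its middle and is hardly pushed back; firm lids hold as high at the edge and push back at once.
- rock_y (a joint): The same about the rack's y axis. Pressing off the middle in any direction tips one or both of rock_x and rock_y to beyond 0.05; with the flat closed fingertips on its middle the lid stays level.
- sink (a joint): How far the loose lid (whichever place it is in) is pressed down, m: 0 as found, 0.004 fully home on a rigid stop; negative would be lifted off. It is springy: about 1 N starts it, about 8 N on its middle brings it fully home, and it comes up again when let go.
- loupe: Bystander: black stand loupe, 42 mm in diameter, 46 mm high, loose, in front of the rack on the robot's side. Origin: centre of its underside.
- vial: Bystander: small closed vial, 32 mm in diameter, 55 mm high, loose, in front of the rack on the robot's side. Origin: centre of its underside.
- bottle: Bystander: water bottle, 64 mm in diameter, 190 mm high, loose, beyond one end of the rack. Origin: centre of its underside.
- tissue_box: Bystander: tissue box, 110 by 130 mm, 65 mm high, loose, beyond the other end of the rack. Origin: centre of its underside.

How it is judged:
On the way, in this order (a step that is already met when the one before it is completed fails the run):
1. the loose lid has been found: a press near its edge has tipped it by more than 0.05 rad ((value of joint any of rock_x, rock_y above 0.05 rad or value of joint any of rock_x, rock_y below -0.05 rad)), for 0.1 s.
2. the loose lid is pressed down level, more than 3.2 of its 4 mm (value of joint sink above 0.0032 m and value of joint rock_x between -0.05 and 0.05 rad and value of joint rock_y between -0.05 and 0.05 rad), for 0.3 s.
At the end, for the whole second after the job is handed in: The fingers are still pressing (more than 3 N) and hold the loose lid down more than 3.2 of its 4 mm, level within 0.05 rad about both axes, through the last second (all of step 2 and contact force between the fingers and anything else above 3 N); the arm keeps its last pose, push and grip.
It fails at once if the loose lid is lifted (more than 3 mm above where it was found) (value of joint sink below -0.003 m).
It fails at once if the small black stand loupe is moved by more than 20 mm, lifted or tipped over (distance of loupe from where it was at the start of the episode above 0.02 m or angle between loupe's own z axis and vertical above 0.3 rad).
It fails at once if the small vial is moved by more than 20 mm, lifted or tipped over (distance of vial from where it was at the start of the episode above 0.02 m or angle between vial's own z axis and vertical above 0.3 rad).
It fails at once if the water bottle is moved by more than 20 mm, lifted or tipped over (distance of bottle from where it was at the start of the episode above 0.02 m or angle between bottle's own z axis and vertical above 0.3 rad).
It fails at once if the tissue box is moved by more than 20 mm, lifted or tipped over (distance of tissue_box from where it was at the start of the episode above 0.02 m or angle between tissue_box's own z axis and vertical above 0.3 rad).
It also fails if it takes over 51 s, if anything falls off the work surface, if the arm or the gripper's body presses on something with over 40 N, if the wrist force passes 120 N, or if a joint passes its speed limit or range.

## Working session

There is one attempt and no reset: what is moved stays moved. The work goes in short steps, Python scripts to look and compute and a tool call to move; the robot and the scene stay as the last step left them, time stands still between calls to the robot, and variables do not carry over. Pictures are saved under pics/ and viewed, at most 10 in all, crops included, and the job is handed in when it is done.

Besides the shell and the picture viewer there is one more tool, called after "Call:" as name(argument=value, ...), one argument or row to a line, values as JSON. jog_arm: Moves the arm, as the interface text tells. Its arguments: {"type":"object","properties":{"deltas":{"type":"array"},"newtons":{"type":"number"}},"required":["deltas"]}

```bash
mkdir -p pics; cat > h.py <<'E'
from station import bot
import numpy as np, cv2
from scipy.spatial.transform import Rotation as R
def rot(a):
    a=np.array(a,float)
    return a if a.shape==(3,3) else R.from_quat(a[[1,2,3,0]]).as_matrix()
def back(c,u,v,z):
    d=rot(c["attitude"])@np.linalg.inv(c["K"])@np.array([u,v,1.]); e=np.array(c["eye"])
    return e+d*(z-e[2])/d[2]
def proj(c,p):
    q=np.array(c["K"])@rot(c["attitude"]).T@(np.array(p)-c["eye"]); return q[:2]/q[2]
E
python3 - <<'E'
from h import *
import pickle
o=bot.get_obs(); print(o, bot.tip_reach)
for n in("top","side"):
    c=bot.read_camera(n); pickle.dump(c,open(n+".pkl","wb")); print(n,c["K"],c["eye"],c["attitude"])
    cv2.imwrite(f"pics/{n}.png",c["img"][:,:,::-1])
E
```

```text
{'t': 0.0, 'q': array([-1.33512103,  0.47782351,  0.02235633,  1.55645935, -0.01145467,
        1.10929339, -0.0830836 ]), 'joint_vel': array([ 0.00033832,  0.00050774, -0.00022088, -0.00085804, -0.0001702 ,
       -0.00121812,  0.00064794]), 'joint_torque': array([-1.41181031e-04, -5.96461022e+01,  1.60813104e+00, -2.81190133e+01,
        1.25469381e-02,  9.60534060e-03, -2.61559939e-05]), 'eef_pos': array([0.22735064, 0.63497159, 0.25230699]), 'tool_rot': array([-6.57986081e-05,  1.71021032e-01,  9.85266942e-01, -9.25381010e-04]), 'contact_force': array([ 0.63565082, -0.11461654, -0.21068387]), 'torque': array([ 0.00379258, -0.03296514,  0.00115879]), 'grasp_force': 0.0, 'gripper_width': 0.9991185499736465} 0.022
top [[535.78714042   0.         276.54273427]
 [  0.         535.78714042 211.30409055]
 [  0.           0.           1.        ]] [0.43294185 0.04024245 1.58174004] [ 0.03125939 -0.70136136  0.71164063 -0.02612866]
side [[403.89727173   0.         267.18813535]
 [  0.         403.89727173 210.83060291]
 [  0.           0.           1.        ]] [0.07560324 0.55490389 0.5659925 ] [ 0.17079087 -0.32593272  0.82678507 -0.42547009]
```

View pics/top.png

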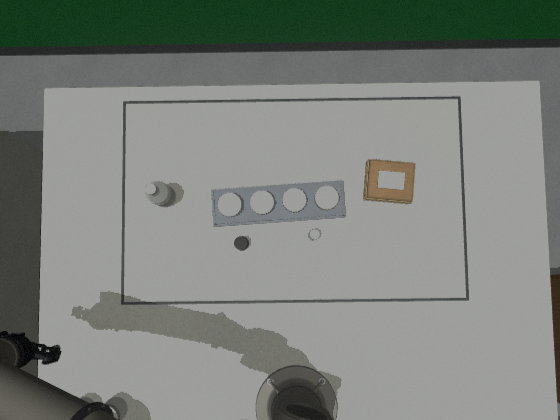

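View pics/side.png

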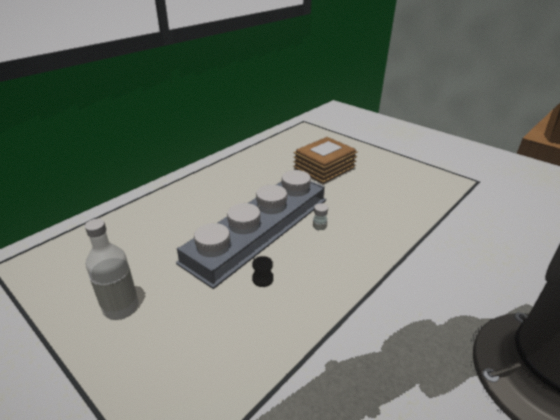

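Top view: lids at about (230,204), (262,202), (294,200) and (327,198). The loupe is at (242,243), the vial (315,234), the bottle (158,193) and the box (390,181). The side view shows the same layout.

```bash
python3 - <<'E'
from h import *
import pickle
c=pickle.load(open("top.pkl","rb"))
im=c["img"]; cr=cv2.resize(im[170:260,200:360],None,fx=5,fy=5,interpolation=cv2.INTER_CUBIC)
cv2.imwrite("pics/crop.png",cr[:,:,::-1])
P=np.array([back(c,u,v,.076) for u,v in[(230,204),(262,202),(294.3,200),(326.7,197.5)]]);print(P.round(4))
print(np.linalg.norm(np.diff(P,axis=0),axis=1)); d=P[0]-P[3]; print("yaw",np.arctan2(-d[0],d[1]))
for n,u,v,z in[("loupe",242,243,.046),("vial",315,234,.055),("bottle",152,188,.19),("box",390,181,.065)]: print(n,back(c,u,v,z).round(3))
E
```

```text
[[ 5.782e-01  1.815e-01  7.600e-02]
 [ 5.825e-01  9.100e-02  7.600e-02]
 [ 5.868e-01 -3.000e-04  7.600e-02]
 [ 5.925e-01 -9.190e-02  7.600e-02]]
[0.09057542 0.09139055 0.09174932]
yaw 0.052423561672504365
loupe [0.468 0.151 0.046]
vial [ 0.491 -0.058  0.055]
bottle [0.612 0.375 0.19 ]
box [ 0.638 -0.274  0.065]
```

View pics/crop.png

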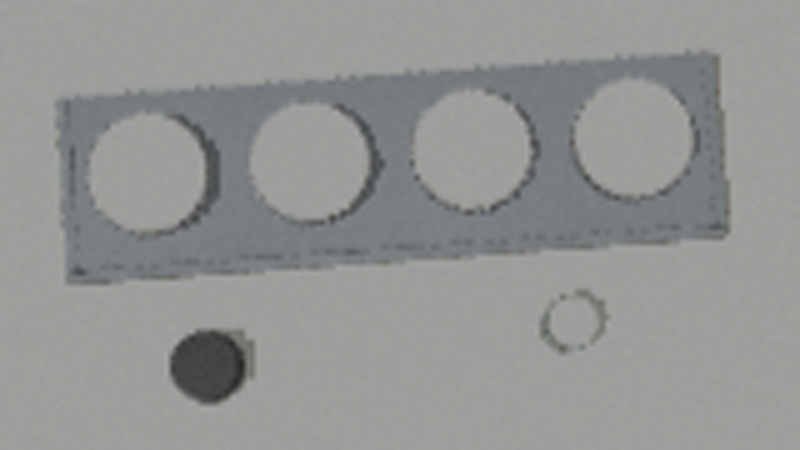

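Call:
jog_arm(
  deltas=[
    [0.018,-0.022,0,0,0,0.02,0],
    [0.018,-0.022,0,0,0,0.02,0],
    [0.018,-0.022,0,0,0,0.02,0],
    [0.018,-0.022,0,0,0,0.02,0],
    [0.018,-0.022,0,0,0,0.02,0],
    [0.018,-0.022,0,0,0,0.02,0],
    [0.018,-0.022,0,0,0,0.02,0],
    [0.018,-0.022,0,0,0,0.02,0],
    [0.018,-0.022,0,0,0,0.02,0],
    [0.018,-0.022,0,0,0,0.02,0],
  ],
)

```text
t: 1.1
eef_pos: [0.408, 0.4143, 0.253]
tool_rot: [-0.0, 0.071, 0.997, -0.0]
contact_force: [0.0, 0.5, 0.4]
gripper_width: 0.001
grasp_force: 0.0
```

Call:
jog_arm(
  deltas=[
    [0.019,-0.023,0,0,0,0.02,0],
    [0.019,-0.023,0,0,0,0.02,0],
    [0.019,-0.023,0,0,0,0.02,0],
    [0.019,-0.023,0,0,0,0.02,0],
    [0.019,-0.023,0,0,0,0.02,0],
    [0.019,-0.023,0,0,0,0.02,0],
    [0.019,-0.023,0,0,0,0.02,0],
    [0.019,-0.023,0,0,0,0.02,0],
    [0.019,-0.023,0,0,0,0.02,0],
    [0.0,0.0,0,0,0,0.015,0],
  ],
)

```text
t: 2.1
eef_pos: [0.581, 0.2032, 0.253]
tool_rot: [0.0, -0.022, 1.0, -0.001]
contact_force: [-0.6, -0.1, 0.1]
gripper_width: 0.001
grasp_force: 0.0
```

Call:
jog_arm(
  deltas=[
    [0.01,-0.01,-0.02,0,0,0.008,0],
    [0.009,-0.009,-0.02,0,0,0,0],
    [0,0,-0.02,0,0,0,0],
    [0,0,-0.02,0,0,0,0],
    [0,0,-0.02,0,0,0,0],
    [0,0,-0.02,0,0,0,0],
    [0,0,-0.012,0,0,0,0],
    [0,0,0,0,0,0,0],
  ],
)

```text
t: 2.9
eef_pos: [0.596, 0.1896, 0.1194]
tool_rot: [-0.002, -0.03, 1.0, -0.001]
contact_force: [-0.4, -0.8, 0.2]
gripper_width: 0.002
grasp_force: 0.0
```

```bash
python3 - <<'E'
from h import *
a=[]
for n in("wrist","side"):
    c=bot.read_camera(n); im=c["img"].copy(); a.append(im if n=="wrist" else im)
    if n=="wrist":
        for p in[(.5778,.1828),(.5826,.0909),(.5874,-.0009)]:
            u=proj(c,[*p,.076]); print(u); cv2.drawMarker(im,tuple(int(x) for x in u),(255,0,0))
        a[-1]=im
cv2.imwrite("pics/w1.png",cv2.resize(np.hstack(a),(800,300),interpolation=cv2.INTER_AREA)[:,:,::-1])
E
```

```text
[270.37896788 219.66710995]
[117.25627144 218.61305813]
[-35.9143685  217.56680466]
```

View pics/w1.png

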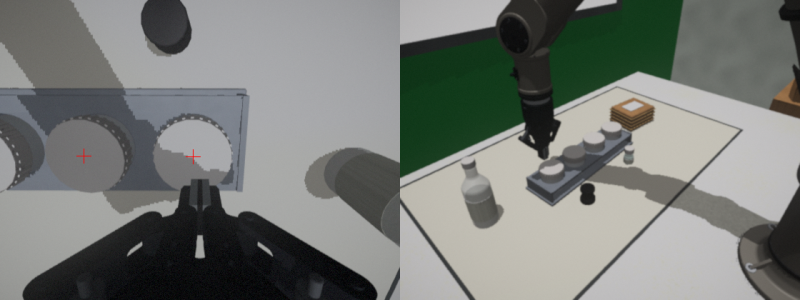

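The wrist view confirms the lid positions: the projected crosses sit on the middles of lids A and B. The fingertips are over A's far edge.

Call:
jog_arm(
  deltas=[
    [0.004,-0.006,-0.008,0,0,0,0],
    [0,0,-0.008,0,0,0,0],
    [0,0,0,0,0,0,0],
    [0,0,0,0,0,0,0],
  ],
)

```text
t: 3.4
eef_pos: [0.6014, 0.1834, 0.1051]
tool_rot: [-0.0, -0.029, 1.0, -0.0]
contact_force: [0.6, -0.5, -0.5]
gripper_width: -0.002
grasp_force: 0.0
```

Call:
jog_arm(
  deltas=[
    [0,0,-0.001,0,0,0,0],
    [0,0,-0.001,0,0,0,0],
    [0,0,-0.001,0,0,0,0],
    [0,0,0,0,0,0,0],
    [0,0,0,0,0,0,0],
  ],
)

```text
t: 3.9
eef_pos: [0.6015, 0.1836, 0.1024]
tool_rot: [0.0, -0.03, 1.0, 0.0]
contact_force: [-0.6, -0.5, -0.7]
gripper_width: -0.002
grasp_force: 0.0
```

Call:
jog_arm(
  deltas=[
    [0,0,-0.001,0,0,0,0],
    [0,0,-0.001,0,0,0,0],
    [0,0,0,0,0,0,0],
    [0,0,0,0,0,0,0],
  ],
)

```text
t: 4.3
eef_pos: [0.6015, 0.1835, 0.1003]
tool_rot: [-0.0, -0.03, 1.0, -0.0]
contact_force: [-0.1, -0.1, -0.5]
gripper_width: 0.0
grasp_force: 0.0
```

Call:
jog_arm(
  deltas=[
    [0,0,-0.001,0,0,0,0],
    [0,0,-0.001,0,0,0,0],
    [0,0,0,0,0,0,0],
    [0,0,0,0,0,0,0],
  ],
)

```text
t: 4.7
eef_pos: [0.6014, 0.1835, 0.0982]
tool_rot: [-0.0, -0.03, 1.0, -0.0]
contact_force: [-1.2, 0.8, -0.1]
gripper_width: -0.004
grasp_force: 0.0
```

Call:
jog_arm(
  deltas=[
    [0,0,-0.001,0,0,0,0],
    [0,0,0,0,0,0,0],
    [0,0,0,0,0,0,0],
  ],
)

```text
t: 5.0
eef_pos: [0.6015, 0.1835, 0.0973]
tool_rot: [-0.0, -0.03, 1.0, -0.0]
contact_force: [0.3, 0.4, -0.2]
gripper_width: -0.0
grasp_force: 0.0
```

Call:
jog_arm(
  deltas=[
    [0,0,-0.001,0,0,0,0],
    [0,0,0,0,0,0,0],
    [0,0,0,0,0,0,0],
  ],
)

```text
t: 5.3
eef_pos: [0.6016, 0.1835, 0.097]
tool_rot: [0.0, -0.03, 1.0, 0.0]
contact_force: [-1.0, 0.1, 5.2]
gripper_width: -0.002
grasp_force: 2.7
```

Call:
jog_arm(
  deltas=[
    [0,0,-0.001,0,0,0,0],
    [0,0,0,0,0,0,0],
    [0,0,0,0,0,0,0],
  ],
)

```text
t: 5.6
eef_pos: [0.6016, 0.1835, 0.0969]
tool_rot: [0.0, -0.029, 1.0, 0.0]
contact_force: [-5.4, -2.0, 12.2]
gripper_width: 0.0
grasp_force: 6.4
```

Call:
jog_arm(
  deltas=[
    [0,0,0.008,0,0,0,0],
    [-0.012,0,0,0,0,0,0],
    [-0.012,-0.001,0,0,0,0,0],
    [0,0,-0.002,0,0,0,0],
    [0,0,-0.001,0,0,0,0],
    [0,0,0,0,0,0,0],
    [0,0,0,0,0,0,0],
  ],
)

```text
t: 6.3
eef_pos: [0.5778, 0.1825, 0.1001]
tool_rot: [0.0, -0.03, 1.0, -0.0]
contact_force: [0.2, 0.4, 0.3]
gripper_width: -0.002
grasp_force: 0.0
```

Call:
jog_arm(
  deltas=[
    [0,0,-0.001,0,0,0,0],
    [0,0,0,0,0,0,0],
    [0,0,0,0,0,0,0],
  ],
)

```text
t: 6.6
eef_pos: [0.5776, 0.1825, 0.0992]
tool_rot: [-0.0, -0.03, 1.0, 0.0]
contact_force: [0.3, -1.0, -0.3]
gripper_width: -0.001
grasp_force: 0.0
```

Call:
jog_arm(
  deltas=[
    [0,0,-0.001,0,0,0,0],
    [0,0,0,0,0,0,0],
    [0,0,0,0,0,0,0],
  ],
)

```text
t: 6.9
eef_pos: [0.5775, 0.1825, 0.0982]
tool_rot: [-0.0, -0.03, 1.0, -0.0]
contact_force: [0.4, 0.8, 0.1]
gripper_width: 0.003
grasp_force: 0.0
```

Call:
jog_arm(
  deltas=[
    [0,0,-0.001,0,0,0,0],
    [0,0,0,0,0,0,0],
    [0,0,0,0,0,0,0],
  ],
)

```text
t: 7.2
eef_pos: [0.5775, 0.1825, 0.0973]
tool_rot: [-0.0, -0.03, 1.0, 0.0]
contact_force: [-0.9, 1.3, 0.0]
gripper_width: 0.002
grasp_force: 0.0
```

A is firm, since its edge and middle are at the same height. Next is B.

Call:
jog_arm(
  deltas=[
    [0,0,0.01,0,0,0,0],
    [0.008,-0.03,0,0,0,0,0],
    [0.01,-0.03,0,0,0,0,0],
    [0.01,-0.03,0,0,0,0,0],
    [0,0,-0.005,0,0,0,0],
    [0,0,-0.001,0,0,0,0],
    [0,0,-0.001,0,0,0,0],
    [0,0,0,0,0,0,0],
    [0,0,0,0,0,0,0],
  ],
)

```text
t: 8.1
eef_pos: [0.6053, 0.0938, 0.1005]
tool_rot: [0.0, -0.03, 1.0, 0.0]
contact_force: [0.2, 0.4, 0.0]
gripper_width: 0.002
grasp_force: 0.0
```

Call:
jog_arm(
  deltas=[
    [0,0,-0.001,0,0,0,0],
    [0,0,0,0,0,0,0],
    [0,0,0,0,0,0,0],
  ],
)

```text
t: 8.4
eef_pos: [0.6055, 0.0927, 0.0993]
tool_rot: [-0.0, -0.03, 1.0, 0.0]
contact_force: [-1.0, 0.1, -0.9]
gripper_width: -0.001
grasp_force: 0.0
```

Call:
jog_arm(
  deltas=[
    [0,0,-0.001,0,0,0,0],
    [0,0,0,0,0,0,0],
    [0,0,0,0,0,0,0],
  ],
)

```text
t: 8.7
eef_pos: [0.6055, 0.0925, 0.0983]
tool_rot: [-0.0, -0.03, 1.0, -0.0]
contact_force: [0.1, 0.3, -1.2]
gripper_width: 0.001
grasp_force: 0.0
```

Call:
jog_arm(
  deltas=[
    [0,0,-0.001,0,0,0,0],
    [0,0,0,0,0,0,0],
    [0,0,0,0,0,0,0],
  ],
)

```text
t: 9.0
eef_pos: [0.6056, 0.0925, 0.0974]
tool_rot: [0.0, -0.03, 1.0, 0.0]
contact_force: [-0.0, 0.2, 0.2]
gripper_width: 0.001
grasp_force: 0.2
```

Call:
jog_arm(
  deltas=[
    [0,0,-0.001,0,0,0,0],
    [0,0,0,0,0,0,0],
    [0,0,0,0,0,0,0],
  ],
)

```text
t: 9.3
eef_pos: [0.6056, 0.0925, 0.0973]
tool_rot: [0.0, -0.029, 1.0, 0.0]
contact_force: [-3.3, -0.3, 8.7]
gripper_width: 0.001
grasp_force: 4.3
```

Call:
jog_arm(
  deltas=[
    [0,0,-0.001,0,0,0,0],
    [0,0,0,0,0,0,0],
    [0,0,0,0,0,0,0],
  ],
)

```text
t: 9.6
eef_pos: [0.6057, 0.0925, 0.0973]
tool_rot: [0.0, -0.029, 1.0, 0.0]
contact_force: [-6.1, -0.2, 16.9]
gripper_width: -0.001
grasp_force: 8.3
```

Call:
jog_arm(
  deltas=[
    [0,0,0.009,0,0,0,0],
    [-0.012,0,0,0,0,0,0],
    [-0.011,-0.001,0,0,0,0,0],
    [0,0,-0.003,0,0,0,0],
    [0,0,-0.001,0,0,0,0],
    [0,0,0,0,0,0,0],
    [0,0,0,0,0,0,0],
  ],
)

```text
t: 10.3
eef_pos: [0.5828, 0.0915, 0.1001]
tool_rot: [-0.0, -0.03, 1.0, -0.0]
contact_force: [0.3, 0.3, -0.7]
gripper_width: 0.003
grasp_force: 0.0
```

Call:
jog_arm(
  deltas=[
    [0,0,-0.001,0,0,0,0],
    [0,0,0,0,0,0,0],
    [0,0,0,0,0,0,0],
  ],
)

```text
t: 10.6
eef_pos: [0.5826, 0.0915, 0.0992]
tool_rot: [-0.0, -0.03, 1.0, -0.0]
contact_force: [0.1, 0.2, -0.0]
gripper_width: 0.002
grasp_force: 0.0
```

Call:
jog_arm(
  deltas=[
    [0,0,-0.001,0,0,0,0],
    [0,0,0,0,0,0,0],
    [0,0,0,0,0,0,0],
  ],
)

```text
t: 10.9
eef_pos: [0.5825, 0.0915, 0.0983]
tool_rot: [-0.0, -0.03, 1.0, 0.0]
contact_force: [-1.0, -0.6, -0.5]
gripper_width: 0.001
grasp_force: 0.0
```

B is firm. Next is C.

Call:
jog_arm(
  deltas=[
    [0,0,0.01,0,0,0,0],
    [0.008,-0.031,0,0,0,0,0],
    [0.01,-0.03,0,0,0,0,0],
    [0.01,-0.03,0,0,0,0,0],
    [0,0,-0.006,0,0,0,0],
    [0,0,-0.001,0,0,0,0],
    [0,0,-0.001,0,0,0,0],
    [0,0,0,0,0,0,0],
    [0,0,0,0,0,0,0],
  ],
)

```text
t: 11.8
eef_pos: [0.6105, 0.0017, 0.1005]
tool_rot: [0.0, -0.03, 1.0, 0.0]
contact_force: [-0.0, -0.2, 0.7]
gripper_width: 0.003
grasp_force: 0.0
```

Call:
jog_arm(
  deltas=[
    [0,0,-0.001,0,0,0,0],
    [0,0,0,0,0,0,0],
    [0,0,0,0,0,0,0],
  ],
)

```text
t: 12.1
eef_pos: [0.6105, 0.0008, 0.0994]
tool_rot: [0.0, -0.03, 1.0, 0.0]
contact_force: [0.3, 0.3, -0.0]
gripper_width: -0.001
grasp_force: 0.2
```

Call:
jog_arm(
  deltas=[
    [0,0,-0.001,0,0,0,0],
    [0,0,0,0,0,0,0],
    [0,0,0,0,0,0,0],
  ],
)

```text
t: 12.4
eef_pos: [0.6107, 0.0006, 0.0984]
tool_rot: [0.0, -0.03, 1.0, 0.0]
contact_force: [0.4, 0.5, 0.5]
gripper_width: -0.006
grasp_force: 0.5
```

Call:
jog_arm(
  deltas=[
    [0,0,-0.001,0,0,0,0],
    [0,0,0,0,0,0,0],
    [0,0,0,0,0,0,0],
  ],
)

```text
t: 12.7
eef_pos: [0.6108, 0.0006, 0.0974]
tool_rot: [0.0, -0.03, 1.0, 0.0]
contact_force: [0.9, 1.2, 1.2]
gripper_width: -0.0
grasp_force: 0.8
```

C yields softly: about 1 N over 2 mm, so it is probably the loose one. I'll press a little further to confirm.

Call:
jog_arm(
  deltas=[
    [0,0,-0.001,0,0,0,0],
    [0,0,0,0,0,0,0],
    [0,0,0,0,0,0,0],
  ],
)

```text
t: 13.0
eef_pos: [0.6108, 0.0005, 0.0965]
tool_rot: [0.0, -0.03, 1.0, 0.0]
contact_force: [1.5, 0.8, 2.4]
gripper_width: 0.003
grasp_force: 1.1
```

Call:
jog_arm(
  deltas=[
    [0,0,-0.001,0,0,0,0],
    [0,0,0,0,0,0,0],
    [0,0,0,0,0,0,0],
  ],
)

```text
t: 13.3
eef_pos: [0.6108, 0.0006, 0.0955]
tool_rot: [0.0, -0.03, 1.0, 0.0]
contact_force: [3.3, 0.4, 2.9]
gripper_width: -0.007
grasp_force: 1.6
```

```bash
python3 - <<'E'
from h import *
c=bot.read_camera("wrist"); im=c["img"].copy()
for p in[(.5826,.0909),(.5874,-.0009),(.5922,-.0928)]:
    u=proj(c,[*p,.076]); print(u); cv2.drawMarker(im,tuple(int(x) for x in u),(255,0,0))
cv2.imwrite("pics/w2.png",im[:,:,::-1])
E
```

```text
[457.13228454 228.13874228]
[279.69528007 227.11455902]
[101.59915034 226.07721045]
```

View pics/w2.png

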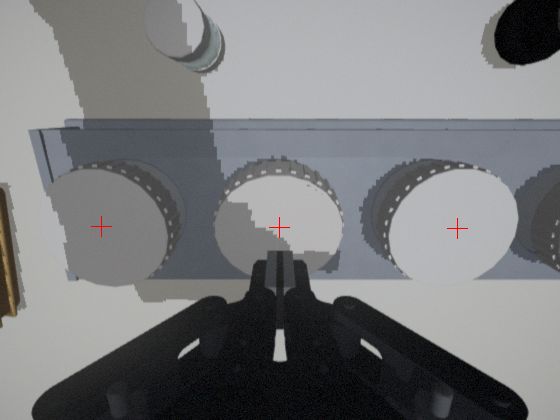

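The wrist view shows C at (279,227) visibly tipped towards the fingers, a flattened ellipse, while its neighbours look round. C is the loose lid. I'll move to its middle.

Call:
jog_arm(
  deltas=[
    [0,0,0.012,0,0,0,0],
    [-0.012,0,0,0,0,0,0],
    [-0.0115,-0.0015,0,0,0,0,0],
    [0,0,-0.004,0,0,0,0],
    [0,0,-0.002,0,0,0,0],
    [0,0,0,0,0,0,0],
    [0,0,0,0,0,0,0],
  ],
)

```text
t: 14.05
eef_pos: [0.5872, -0.0009, 0.1011]
tool_rot: [-0.0, -0.03, 1.0, -0.0]
contact_force: [-0.3, -0.3, 0.4]
gripper_width: 0.001
grasp_force: 0.0
```

Call:
jog_arm(
  deltas=[
    [0,0,-0.001,0,0,0,0],
    [0,0,-0.001,0,0,0,0],
    [0,0,0,0,0,0,0],
    [0,0,0,0,0,0,0],
  ],
)

```text
t: 14.45
eef_pos: [0.587, -0.001, 0.0992]
tool_rot: [-0.0, -0.03, 1.0, 0.0]
contact_force: [-0.5, 0.4, 0.6]
gripper_width: 0.0
grasp_force: 0.0
```

Call:
jog_arm(
  deltas=[
    [0,0,-0.001,0,0,0,0],
    [0,0,-0.001,0,0,0,0],
    [0,0,0,0,0,0,0],
    [0,0,0,0,0,0,0],
  ],
)

```text
t: 14.85
eef_pos: [0.5871, -0.001, 0.0975]
tool_rot: [0.0, -0.03, 1.0, 0.0]
contact_force: [-1.0, 0.2, 3.6]
gripper_width: -0.001
grasp_force: 1.9
```

Call:
jog_arm(
  deltas=[
    [0,0,-0.001,0,0,0,0],
    [0,0,-0.001,0,0,0,0],
    [0,0,0,0,0,0,0],
    [0,0,0,0,0,0,0],
  ],
)

```text
t: 15.25
eef_pos: [0.5871, -0.001, 0.0959]
tool_rot: [0.0, -0.03, 1.0, 0.0]
contact_force: [-3.6, 0.3, 8.0]
gripper_width: -0.001
grasp_force: 4.3
```

Call:
jog_arm(
  deltas=[
    [0,0,-0.001,0,0,0,0],
    [0,0,-0.001,0,0,0,0],
    [0,0,0,0,0,0,0],
    [0,0,0,0,0,0,0],
  ],
)

```text
t: 15.65
eef_pos: [0.5872, -0.001, 0.0956]
tool_rot: [0.0, -0.029, 1.0, 0.0]
contact_force: [-8.5, 0.2, 24.4]
gripper_width: -0.003
grasp_force: 11.9
```

Call:
jog_arm(
  deltas=[
    [0,0,-0.001,0,0,0,0],
    [0,0,0,0,0,0,0],
    [0,0,0,0,0,0,0],
    [0,0,0,0,0,0,0],
  ],
)

```text
t: 16.05
eef_pos: [0.5873, -0.001, 0.0954]
tool_rot: [0.0, -0.029, 1.0, 0.0]
contact_force: [-10.7, 0.5, 31.0]
gripper_width: 0.001
grasp_force: 15.7
```

```bash
python3 - <<'E'
from h import *
c=bot.read_camera("wrist"); cv2.imwrite("pics/w3.png",c["img"][:,:,::-1]); o=bot.get_obs(); print(o["eef_pos"],o["contact_force"],o["torque"],o["grasp_force"])
E
```

```text
[ 0.58725926 -0.00096324  0.09543617] [-10.80845826   0.39022989  32.37400705] [ 0.01995627  2.43188525 -0.0184942 ] 15.723793964716606
```

View pics/w3.png

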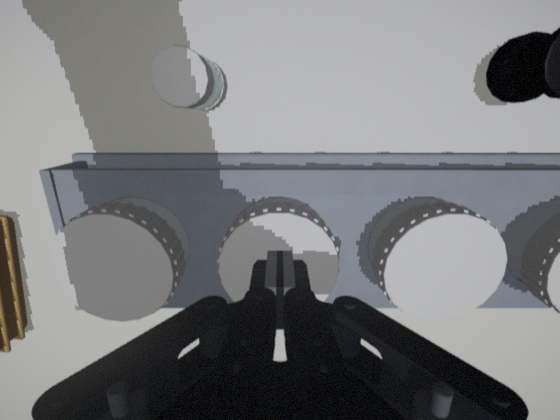

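The lid C looks level, as round as its neighbours. The force rose steeply at z of about 0.0956, so it is on its rigid stop. I'll ease off slightly and hand in.

Call:
jog_arm(
  deltas=[
    [0,0,0.001,0,0,0,0],
    [0,0,0,0,0,0,0],
    [0,0,0,0,0,0,0],
    [0,0,0,0,0,0,0],
  ],
)

```text
t: 16.5
eef_pos: [0.5872, -0.001, 0.0956]
tool_rot: [0.0, -0.029, 1.0, 0.0]
contact_force: [-8.4, 0.5, 24.1]
gripper_width: -0.0
grasp_force: 11.9
```

```bash
python3 - <<'E'
from h import *
o=bot.get_obs(); print(o["eef_pos"],o["contact_force"])
if o["contact_force"][2]>14: print(bot.hand_in())
E
```

```text
[ 0.5872008  -0.00099984  0.09559897] [-8.38958769  0.45517721 24.05280764]
the job is handed in; nothing more can be done
None
```

I found the loose lid, the third from the robot's left (place 2 if the rack's +y end is on the robot's left), pressed it level onto its rigid stop, and handed the job in at 16.5 s with the fingers still pressing at about 24 N; no verdict was returned, and I did not press the fourth lid.

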